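# Put the candle lighter away in its child-safe dock

### The job

Draw the candle lighter out of its wooden case and put it away in the white child-safe dock: neck first, pushed fully home until the handle's front end meets the face of the dock. Then press the dock's sprung lever down until it clicks and stays down over the handle. Leave the other things on the sideboard where they are.

Things in the scene. Friction and masses are not known exactly. Their poses are not given: they have to be found in the camera images.
- lighter: Candle lighter, 190 mm, 0.12 kg: round steel neck (12 mm across, 80 long) on a flat-sided grey handle (110 long, 30 wide, 26 high; groove across it 10 to 26 mm behind its front end). Origin: on the axis at the handle's front end; x axis towards the neck's tip, handle from x 0 to -110. Axis 13 mm high on the sideboard, 17 in the case, where at first only the neck sticks out.
- neck_tip (a point): End of the lighter's neck, on its axis, 80 mm from the lighter's origin; the last 6 mm taper to 7 mm diameter. x axis as the lighter's. The lighter balances about 55 mm behind its origin, in the handle.
- case: Fixed wooden case open at one end: 137 mm long, 56 wide, 52 high; inside 44 wide, 42 high, floor 4 mm above the sideboard. Origin: on the sideboard below the middle of the open end. x axis: level, out of the open end (the way the lighter is drawn out); the case lies from x 0 to -137.
- dock: Fixed white dock. Block 60 mm wide, 80 high, face at x 50, back at x 150; before it a cradle from x 0 to 50, floor 29 mm above the sideboard, 46 wide, with two cheeks 15 high, 36 apart, from x 10 to 50, for the handle's front. The handle's rear stands out free to x -60. Origin: on the sideboard below the middle of the cradle's open end. x axis: level, direction of insertion.
- mouth (a point): Centre of the round opening in the dock's face: 15 mm diameter, 88 mm deep, its axis level, 45 mm above the sideboard. x axis: direction of insertion. The lighter is home when its origin is at this point.
- lever (a joint): Sprung metal lever hinged across the dock's top (dock x 130 mm, 90 mm high), arm 112 mm long, 30 wide, 8 thick, out over the mouth. 0: up, slanting 0.6 rad, as sprung; grows as pressed; 0.6: level, at its stop, held by a detent (springs back from less than about 0.5; takes about 4 N). A lip under its end drops into the handle's groove, and lands on the handle if the lighter is not home.
- lever_pad (a point): Middle of the thin rubber pad (26 x 28 mm) on the upper side of the lever near its free end, 95 mm from the hinge: where to press. About 147 mm high with the lever up, 94 mm with it down; it moves 18 mm towards the cradle on the way.
- palm_a: Bystander, loose: dark metal palm-tree candlestick, 168 mm tall, foot 72 mm across, between the case and the dock. Origin: centre of its underside.
- dish: Bystander, loose: shallow white ceramic bowl, 90 mm across, 30 mm tall, between the case and the dock. Origin: centre of its underside.
- candle: Bystander, loose: cream pillar candle, 70 mm across, 93 mm tall, beyond the candlestick in the middle. Origin: centre of its underside.
- palm_b: Bystander, loose: dark metal palm-tree candlestick, 188 mm tall, foot 72 mm across, far out at one side. Origin: centre of its underside.
- sanitiser: Bystander, loose: clear bottle with a white cap, 52 mm across, 130 mm tall, far out at one side. Origin: centre of its underside.
- tealight: Bystander, loose: empty glass tealight cup, 64 mm across, 50 mm tall, on the right of the top. Origin: centre of its underside.
- brush: Bystander, loose: dusting brush lying flat, 170 mm long, on the left of the top. Origin: centre of its underside.

How it is judged:
By the outcome, as a careful person would: the job done as asked, in the order asked, and still so for the second after the job is handed in, with the robot touching nothing.
It also fails if it takes over 66 s, if anything falls off the work surface, if the arm or the gripper's body presses on something with over 40 N, if the wrist force passes 120 N, or if a joint passes its speed limit or range.

### The arm

A 6-joint arm with a two-finger parallel gripper is mounted at the origin on the work surface. World frame = base frame: x ahead of the robot, y to its left, z up, the work surface at z = 0. Lengths are in m, angles in rad, forces in N, time in s.
With the tool pointing down it reaches from about 0.25 to 0.8 m from the base axis. Payload 3.9 kg.
Tool frame: the origin (TCP) lies on the centre line of the jaws, within the pads' length; the fingertips stand env.tcp_to_tips ahead of it and the grasp point (between the pads) lies 8 mm behind it (env.tcp_to_tips is the distance from the TCP to the fingertips, in m); z points along the fingers, y is the line along which they close (so a half turn about z gives the same grasp; the last joint's range is limited). The gripper opens to 85 mm and grips with 20 to 120 N. Pads are 22 mm wide; open, the fingers measure 114 mm over their backs; the gripper's body (76 mm by 85 mm) begins 54 mm behind the grasp point. The pads swing forward as they close: fully open they stand 13 mm farther back than shut.
Start: joints at [1.347, 0.26, -0.138, 1.173, 0, 1.571], TCP at [0.117, 0.512, 0.212] pointing down, gripper open.
Joint ranges: [-2.78, 2.78], [-0.83, 1.72], [-1.28, 1.37], [-1.9, 2.12], [-1.57, 1.48], [-3.14, 3.14]. Speed limits (rad/s): [2.57, 2.57, 3.14, 3.14, 3.14, 3.14].

### API

Orientations are given as a 3x3 rotation matrix whose columns are the frame's x, y, z axes.
In Python, from bench import env, eyes gives the robot as it stands. The module is installed in compiled form; this text tells all that it offers.
- The arm moves only by the tool drive_tool, never from a script. Its argument "increments" is one flat list of numbers, 5 for each row, row after row: the finger opening in cm, from 0 to 8.54, then the shift along the world's x, y, z in cm, then the turn about the world's z in degrees. In form: [fingers, dx, dy, dz, roll, fingers, dx, dy, dz, roll, ...]. A call has exactly 8 rows; each row shifts and turns the commanded pose from where the row before left it; what a row does not reach is not made up. A row lasts 1/8 s, in which the tool goes at most 62.5 mm and 10.7 degrees, less where a joint would pass 70% of its speed; a pose out of reach is approached as far as the arm can. A call is refused whole if a number of a shift passes 6.25 or a number of a turn 10.7, either way. A call with a gripper value outside its range is refused whole. The fingers move at their own pace and stop on an object; "force" is the grip in N (left out, the last holds). Time passes only in rows, so rows that do not move let the fingers close, or fill a call up. It gives the time, the measured TCP pose, the force, the opening and the grip force at its end, in the units of the state.
- env.get_obs(): the state, without advancing time (a new reading comes with each control period).
- eyes.read_camera(name): name is "side" or "top"; returns a dict with "image" (384x512x3 uint8, blue, green, red), "intrinsics" (3x3 intrinsics, pixels), "origin" and "orientation" of the camera in the world. Camera axes: x right, y down, z forward; pixel columns grow to the right and rows downward; lengths in m; the calibration is good to about 2 mm. A picture is of the moment at which its call begins. There is no depth.
- env.job_done(): hands the job in; it is judged then, once.
The state is a dict: "time": time; "qpos": joint angles; "joint_vel": joint speeds; "effort": joint torques, N m; "tcp_pos": TCP position; "ee_rot": TCP orientation; "wrist_force": force on the tool from outside, world axes, zero at the start; "moment": the same for the moment, N m; "gripper_width": opening from 0.0 (shut) to 1.0 (fully open); "grasp_force": force on a finger pad.
Only numpy, scipy, OpenCV 4.12 (cv2) and the standard library are available. Lean on these libraries where they do the work, as an engineer would, in place of code of your own. Each camera call takes 0.05 s, during which the arm holds its last target. There are 200 camera calls.

## Working session

There is one attempt and no reset: what is moved stays moved. The work goes in short steps, Python scripts to look and compute and a tool call to move; the robot and the scene stay as the last step left them, time stands still between calls to the robot, and variables do not carry over. Pictures are saved under pics/ and viewed, at most 10 in all, crops included, and the job is handed in when it is done.

Besides the shell and the picture viewer there is one more tool, called after "Call:" by a JSON object that holds its "op" and its "data", one argument or row to a line. drive_tool: Moves the arm, as the interface text tells. Its arguments: {"type":"object","properties":{"increments":{"type":"array"},"force":{"type":"number"}},"required":["increments"]}

```bash
mkdir -p pics; cat > h.py <<'E'
import numpy as np, cv2
from bench import env, eyes
def cam(n):
    c=eyes.read_camera(n); return c['image'],np.array(c['intrinsics']),np.array(c['origin']),np.array(c['orientation'])
def ray(px,c):
    d=c[3]@np.linalg.inv(c[1])@np.array([px[0],px[1],1.]); return c[2],d/np.linalg.norm(d)
def plane(px,c,z):
    o,d=ray(px,c); return o+d*(z-o[2])/d[2]
def proj(p,c):
    q=c[1]@(c[3].T@(np.array(p)-c[2])); return q[:2]/q[2]
E
python3 - <<'E'
from h import *
for n in('top','side'):
    c=cam(n); cv2.imwrite(f'pics/{n}0.png',cv2.resize(c[0],(800,600),interpolation=cv2.INTER_CUBIC)); print(n,c[1],c[2],c[3])
o=env.get_obs(); print(o['time'],o['tcp_pos'],o['ee_rot'],o['gripper_width'],env.tcp_to_tips)
E
```

```text
top [[417.98629218   0.         256.14768269]
 [  0.         417.98629218 187.18863261]
 [  0.           0.           1.        ]] [ 0.47315262 -0.00470709  1.26205804] [[ 0.01937595 -0.99479146  0.10007258]
 [-0.99965488 -0.01749969  0.01959296]
 [-0.01773967 -0.10041767 -0.99478721]]
side [[359.10248454   0.         257.64244141]
 [  0.         359.10248454 193.45361111]
 [  0.           0.           1.        ]] [0.39766    0.83389791 0.58789278] [[-0.97789744 -0.09959228  0.18384223]
 [-0.20895041  0.49705394 -0.84218591]
 [-0.00750429 -0.86198536 -0.50687762]]
0.1 [0.11637908 0.5112605  0.21094822] [[-9.75052332e-01  2.21974765e-01 -3.92445567e-04]
 [ 2.21975112e-01  9.75050787e-01 -1.73535330e-03]
 [-2.55028135e-06 -1.77917343e-03 -9.99998417e-01]] 0.999658242605056 0.011
```

View pics/top0.png

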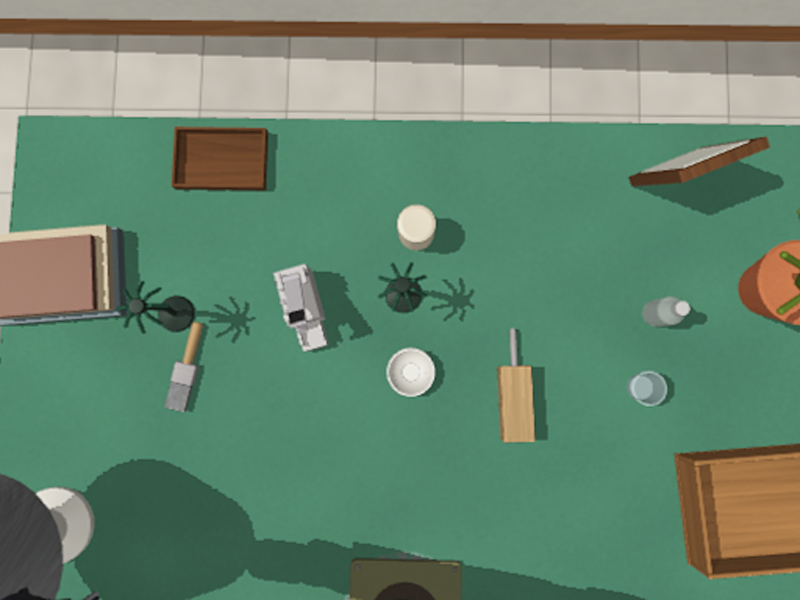

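View pics/side0.png

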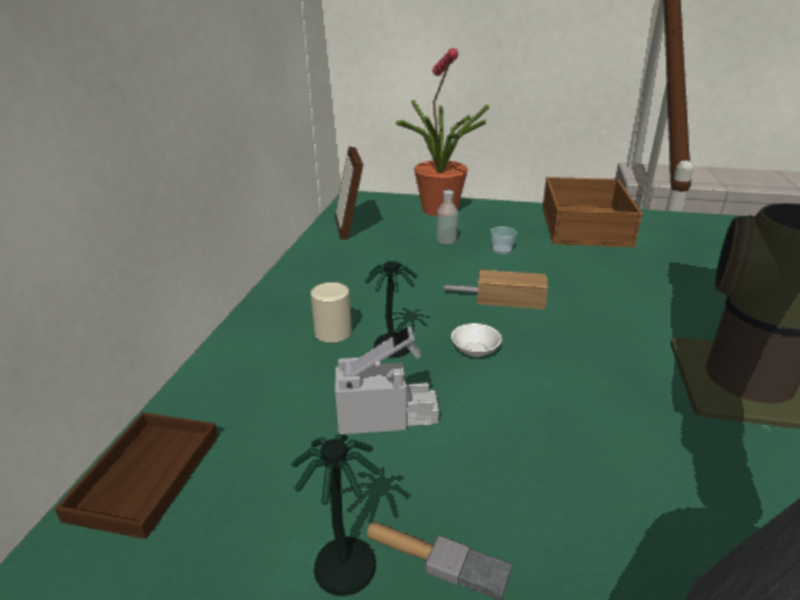

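The top view shows the neck at (515,345) coming out of the case at (517,404), opening towards +x. The dock is at (300,305), with its cradle towards the robot and insertion roughly +x. I'll zoom in to get the edges.

```bash
python3 - <<'E'
from h import *
c=cam('top'); s=cam('side')
np.save('top0.npy',c[0]); np.save('side0.npy',s[0])
a=cv2.resize(c[0][160:235,165:225],(480,600),interpolation=cv2.INTER_CUBIC)
b=cv2.resize(s[0][205:280,210:285],(320,320),interpolation=cv2.INTER_CUBIC)
d=cv2.resize(s[0][165:205,275:355],(320,160),interpolation=cv2.INTER_CUBIC)
m=np.zeros((600,800,3),np.uint8); m[:,:480]=a; m[:320,480:]=b; m[320:480,480:]=d
cv2.imwrite('pics/m1.png',m)
hsv=cv2.cvtColor(c[0],cv2.COLOR_BGR2HSV)
# neck rows
for v in range(205,238,2):
    r=hsv[v,315:345]; x=np.where((r[:,1]<70))[0]; 
    if len(x): u=315+x.mean(); print(v,315+x.min(),315+x.max(),plane((u,v),c,.017).round(4))
wood=((hsv[...,0]<25)&(hsv[...,1]>60)&(hsv[...,2]>110)).astype(np.uint8); wood[:225]=0;wood[290:]=0;wood[:,:310]=0;wood[:,360:]=0
k=max(cv2.findContours(wood,0,1)[0],key=cv2.contourArea); R=cv2.boxPoints(cv2.minAreaRect(k))
for p in R: print('case',p,plane(p,c,.052).round(4))
E
```

```text
209 328 328 [ 0.5371 -0.1948  0.017 ]
211 326 329 [ 0.5311 -0.1934  0.017 ]
213 326 330 [ 0.5252 -0.1948  0.017 ]
215 326 330 [ 0.5193 -0.1949  0.017 ]
217 326 330 [ 0.5134 -0.1949  0.017 ]
219 326 330 [ 0.5074 -0.1949  0.017 ]
221 326 330 [ 0.5015 -0.1949  0.017 ]
223 326 330 [ 0.4956 -0.1949  0.017 ]
225 326 330 [ 0.4897 -0.1949  0.017 ]
227 326 330 [ 0.4838 -0.1949  0.017 ]
229 327 330 [ 0.478  -0.1964  0.017 ]
231 327 330 [ 0.4721 -0.1964  0.017 ]
233 327 334 [ 0.4663 -0.2017  0.017 ]
237 318 340 [ 0.4545 -0.1979  0.017 ]
case [318.1959  234.30928] [ 0.4621 -0.1616  0.052 ]
case [339.74228 233.32991] [ 0.4661 -0.2232  0.052 ]
case [341.9526  281.95673] [ 0.3292 -0.2294  0.052 ]
case [320.40622 282.9361 ] [ 0.3251 -0.1685  0.052 ]
```

View pics/m1.png

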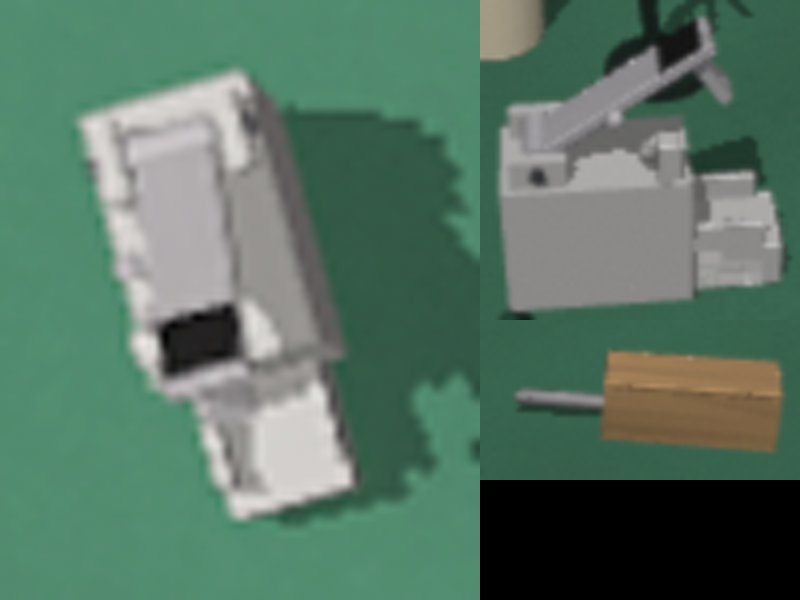

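Montage: in the top crop the cradle's open end has corners at (235,520) and (355,487), and the block's back corners are at (80,120) and (243,70). In the side crop the block's near face has bottom corners at (510,310) and (692,299).

```bash
python3 - <<'E'
from h import *
c=cam('top'); s=cam('side')
T=lambda u,v:(u/8+165-.5+.06,v/8+160-.5+.06)
S=lambda u,v:((u-480)/4.267+210-.4,v/4.267+205-.4)
for n,p,z in[('cradleL',(235,520),.029),('cradleR',(355,487),.029),('backL',(80,120),.08),('backR',(243,70),.08),('padFL',(163,378),.142),('padFR',(240,355),.142),('padBL',(160,322),.152),('padBR',(237,303),.152),('botBR',(282,105),0),('botFR',(342,355),0)]: print(n,plane(T(*p),c,z).round(4))
for n,p,z in[('botB',(510,310),0),('botF',(692,299),0),('topB',(500,192),.08),('topF',(692,188),.08),('crEndtop',(781,245),.029),('crEndbot',(779,284),0),('crfloor-face',(697,286),0)]: print(n,plane(S(*p),s,z).round(4))
E
```

```text
cradleL [0.4833 0.2008 0.029 ]
cradleR [0.4963 0.1568 0.029 ]
backL [0.6243 0.2527 0.08  ]
backR [0.6433 0.1949 0.08  ]
padFL [0.5294 0.2078 0.142 ]
padFR [0.5376 0.1821 0.142 ]
padBL [0.5476 0.2076 0.152 ]
padBR [0.5544 0.1821 0.152 ]
botBR [0.6416 0.193  0.    ]
botFR [0.5465 0.1671 0.    ]
botB [0.624 0.25  0.   ]
botF [0.529  0.2218 0.    ]
topB [0.6246 0.2479 0.08  ]
topF [0.528  0.2249 0.08  ]
crEndtop [0.4838 0.2014 0.029 ]
crEndbot [0.4843 0.2006 0.    ]
crfloor-face [0.5284 0.2113 0.    ]
```

Call:
{"op": "drive_tool", "data": {
  "increments": [8.5,2.5,-4.4,0.7,0.9,8.5,2.5,-4.4,0.7,0.9,8.5,2.5,-4.4,0.7,0.9,8.5,2.5,-4.4,0.7,0.9,8.5,2.5,-4.4,0.7,0.9,8.5,2.5,-4.4,0.7,0.9,8.5,2.5,-4.4,0.7,0.9,8.5,2.5,-4.4,0.7,0.9],
  "force": 30
}}

```text
time: 1.3
tcp_pos: [0.3171, 0.1585, 0.2682]
ee_rot: [[-0.995, 0.097, 0.001], [0.097, 0.995, 0.001], [-0.001, 0.001, -1.0]]
wrist_force: [0.4, 0.4, 0.4]
gripper_width: 0.997
grasp_force: 0.0
```

```bash
python3 - <<'E'
from h import *
o=env.get_obs();print(o['time'],o['qpos'],o['tcp_pos'],o['ee_rot'],o['wrist_force'])
E
```

```text
1.3 [ 4.63432148e-01 -5.75770097e-02 -3.55672881e-01  1.27161826e+00
  1.87622684e-05  5.60737592e-01] [0.31711367 0.15847857 0.2681531 ] [[-9.95269125e-01  9.71516699e-02  9.59658815e-04]
 [ 9.71521806e-02  9.95269412e-01  5.00545568e-04]
 [-9.06490227e-04  5.91410496e-04 -9.99999414e-01]] [0.35126066 0.39187541 0.35390125]
```

Call:
{"op": "drive_tool", "data": {
  "increments": [8.5,2.3,-4.4,0,1,8.5,2.3,-4.4,0,1,8.5,2.3,-4.4,0,1,8.5,2.3,-4.4,0,1,8.5,2.3,-4.4,0,1,8.5,2.3,-4.4,-3,1,8.5,2.3,-4.4,-4,1,8.5,2.2,-4.5,-4,0.5]
}}

```text
time: 2.3
tcp_pos: [0.4994, -0.1928, 0.1586]
ee_rot: [[-0.999, -0.033, 0.001], [-0.033, 0.999, -0.0], [-0.001, -0.0, -1.0]]
wrist_force: [1.3, 0.6, -0.5]
gripper_width: 0.998
grasp_force: 0.0
```

Call:
{"op": "drive_tool", "data": {
  "increments": [5,0,-0.2,-4,0,5,0,0,-4,0,5,0,0,-3,0,5,0,0,-2,0,5,0,0,-1.2,0,5,0,0,0,0,0,0,0,0,0,0,0,0,0,0]
}}

```text
time: 3.3
tcp_pos: [0.4994, -0.1934, 0.0185]
ee_rot: [[-0.999, -0.033, 0.002], [-0.033, 0.999, -0.001], [-0.002, -0.001, -1.0]]
wrist_force: [0.2, -0.8, 0.4]
gripper_width: 0.165
grasp_force: 0.0
```

Call:
{"op": "drive_tool", "data": {
  "increments": [0,0,0,0,0,0,0,0,0,0,0,0.5,0,0,0,0,1,0,0,0,0,1,0,0,0,0,1,0,0,0,0,1,0,0,0,0,0,0,0,0]
}}

```text
time: 4.3
tcp_pos: [0.5447, -0.1932, 0.0175]
ee_rot: [[-0.999, -0.033, 0.001], [-0.033, 0.999, -0.0], [-0.001, -0.0, -1.0]]
wrist_force: [-0.5, 0.7, -0.2]
gripper_width: -0.001
grasp_force: 0.0
```

The gripper shut on nothing, so I'll look.

```bash
python3 - <<'E'
from h import *
c=cam('top'); s=cam('side')
a=cv2.resize(c[0][180:290,290:370],(436,600),interpolation=cv2.INTER_CUBIC)
b=cv2.resize(s[0][120:210,260:360],(364,328),interpolation=cv2.INTER_CUBIC)
m=np.zeros((600,800,3),np.uint8); m[:,:436]=a; m[:328,436:]=b
cv2.imwrite('pics/m2.png',m)
E
```

```text
(no output)
```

View pics/m2.png

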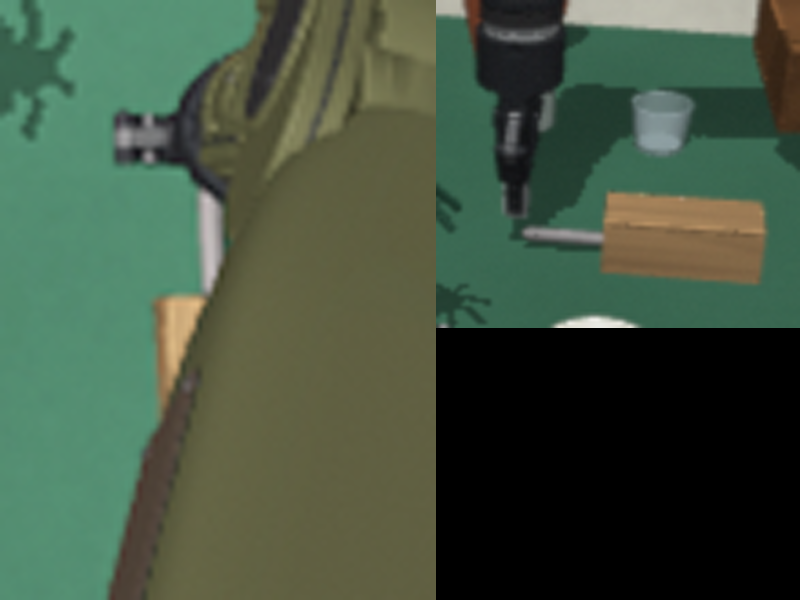

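The side view shows the fingertip at (515,215), beyond and behind the neck, whose tip is at (523,232). I'll check where those really are.

```bash
python3 - <<'E'
from h import *
s=cam('side'); c=cam('top'); o=env.get_obs(); p=np.array(o['tcp_pos']); print(p)
q=lambda P,C:proj(P,C).round(1)
print('tips proj',q(p+[0,0,-.011],s),'seen ~',260+79/3.64,120+217/3.64)
print('neck tip now',plane((260+88/3.64,120+232/3.64),s,.017),'base',plane((260+167/3.64,120+240/3.64),s,.017))
im=np.load('side0.npy'); print('before tip',plane((275+(518-480)/4-.4,165+(397-320)/4-.4),s,.017),plane((275+(603-480)/4-.4,165+(405-320)/4-.4),s,.017))
print('neck top', plane((290+210/5.45-.4,180+240/5.45-.4),c,.017))
E
```

```text
[ 0.5428921  -0.19300071  0.01734539]
tips proj [280.9 186.3] seen ~ 281.7032967032967 179.6153846153846
neck tip now [ 0.53242972 -0.19333542  0.017     ] base [ 0.46126124 -0.19249359  0.017     ]
before tip [ 0.53256039 -0.19252225  0.017     ] [ 0.46299612 -0.19271648  0.017     ]
neck top [ 0.4937648  -0.19530137  0.017     ]
```

```bash
python3 - <<'E'
from h import *
s=cam('side'); im=s[0][140:200,260:310]
im=np.clip(im.astype(float)*1.8,0,255).astype(np.uint8)
a=cv2.resize(im,(500,600),interpolation=cv2.INTER_NEAREST)
cv2.imwrite('pics/z1.png',a)
p=np.array(env.get_obs()['tcp_pos'])
for z in(0,.02,.04,.06,.1): print(z,(proj([p[0],p[1],z],s)-[260,140])*10)
E
```

```text
0 [208.71957472 479.76120566]
0.02 [210.25927723 426.7996089 ]
0.04 [211.82567805 372.91966259]
0.06 [213.41947768 318.09727167]
0.1 [216.69220001 205.52448614]
```

View pics/z1.png

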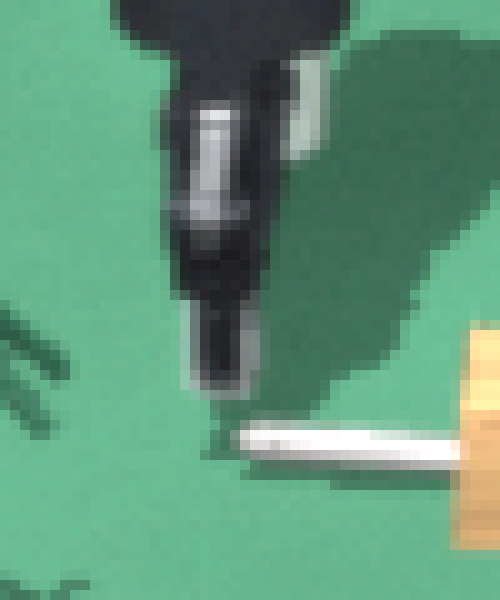

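The fingertips appear well above the sideboard: row ~398 in the zoom is about 20–30 mm up, although the TCP reads 17 mm. I'll find the true tip height by touching down on bare surface beyond the neck.

Call:
{"op": "drive_tool", "data": {
  "increments": [0,1,0,0,0,0,1,0,0,0,0,0,0,-0.3,0,0,0,0,-0.2,0,0,0,0,-0.2,0,0,0,0,-0.1,0,0,0,0,0,0,0,0,0,0,0]
}}

```text
time: 5.55
tcp_pos: [0.5635, -0.1932, 0.0096]
ee_rot: [[-0.999, -0.033, 0.0], [-0.033, 0.999, -0.0], [-0.0, -0.0, -1.0]]
wrist_force: [0.5, 0.3, -0.3]
gripper_width: -0.005
grasp_force: 0.0
```

Call:
{"op": "drive_tool", "data": {
  "increments": [0,0,0,-0.2,0,0,0,0,-0.1,0,0,0,0,-0.1,0,0,0,0,-0.1,0,0,0,0,-0.1,0,0,0,0,-0.1,0,0,0,0,0,0,0,0,0,0,0]
}}

```text
time: 6.55
tcp_pos: [0.5635, -0.1931, 0.0025]
ee_rot: [[-0.999, -0.033, 0.0], [-0.033, 0.999, 0.0], [-0.0, 0.0, -1.0]]
wrist_force: [-0.4, 0.3, -0.3]
gripper_width: 0.0
grasp_force: 0.0
```

```bash
python3 - <<'E'
from h import *
s=cam('side'); im=s[0]; o=env.get_obs(); p=np.array(o['tcp_pos']); print(p,o['wrist_force'],o['gripper_width'])
u,v=proj([p[0],p[1]+.01,0.0],s); print(u,v)
g=cv2.cvtColor(im,cv2.COLOR_BGR2HSV)
for r in range(160,192): print(r,[tuple(int(t) for t in g[r,k]) for k in (int(u)-1,int(u)+1)], end=' ' if r%3 else '\n')
cv2.imwrite('pics/z2.png',cv2.resize(np.clip(im[140:200,250:300].astype(float)*1.8,0,255).astype(np.uint8),(500,600),interpolation=cv2.INTER_NEAREST))
E
```

```text
[ 0.56354641 -0.19313389  0.00254549] [ 0.13818591 -0.02582347 -0.19990817] 0.0005734775959980816
274.2188154018972 188.8214981217604
160 [(98, 10, 99), (105, 11, 91)] 161 [(105, 10, 101), (105, 12, 82)] 162 [(105, 10, 99), (110, 11, 72)]
163 [(113, 11, 94), (105, 16, 64)] 164 [(110, 7, 108), (113, 16, 65)] 165 [(105, 12, 85), (110, 24, 64)]
166 [(105, 17, 60), (105, 24, 42)] 167 [(105, 25, 41), (120, 26, 30)] 168 [(135, 16, 31), (120, 11, 24)]
169 [(130, 32, 24), (100, 35, 22)] 170 [(108, 55, 23), (120, 36, 21)] 171 [(120, 19, 27), (105, 21, 24)]
172 [(105, 23, 22), (120, 22, 23)] 173 [(98, 30, 34), (120, 13, 20)] 174 [(81, 34, 52), (105, 44, 23)]
175 [(86, 30, 60), (113, 31, 33)] 176 [(81, 34, 53), (110, 32, 24)] 177 [(83, 43, 48), (120, 35, 22)]
178 [(81, 31, 58), (110, 38, 20)] 179 [(81, 30, 60), (105, 43, 24)] 180 [(86, 33, 62), (105, 53, 29)]
181 [(80, 35, 66), (100, 22, 35)] 182 [(78, 37, 89), (84, 18, 70)] 183 [(76, 100, 102), (76, 80, 80)]
184 [(76, 111, 101), (74, 104, 66)] 185 [(76, 110, 102), (76, 116, 64)] 186 [(76, 113, 102), (75, 110, 72)]
187 [(75, 110, 104), (75, 113, 102)] 188 [(75, 112, 105), (75, 112, 105)] 189 [(75, 113, 106), (75, 109, 105)]
190 [(75, 112, 105), (76, 108, 104)] 191 [(75, 114, 105), (75, 112, 105)]
```

View pics/z2.png

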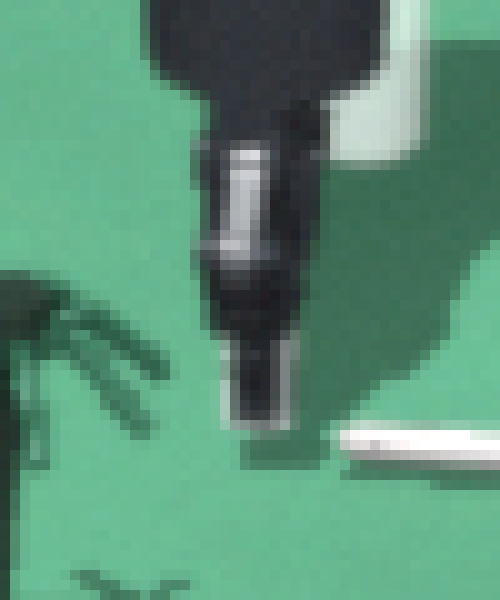

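Tip bottom is at row 430 of this crop and its shadow lies below it, so it is still about 20 mm up. I'll keep feeling down.

Call:
{"op": "drive_tool", "data": {
  "increments": [0,0,0,-0.2,0,0,0,0,-0.2,0,0,0,0,-0.2,0,0,0,0,-0.2,0,0,0,0,-0.2,0,0,0,0,-0.1,0,0,0,0,0,0,0,0,0,0,0]
}}

```text
time: 7.6
tcp_pos: [0.5636, -0.1931, -0.0084]
ee_rot: [[-0.999, -0.033, 0.0], [-0.033, 0.999, -0.0], [-0.0, -0.0, -1.0]]
wrist_force: [0.4, -0.4, -0.4]
gripper_width: -0.0
grasp_force: 0.0
```

Call:
{"op": "drive_tool", "data": {
  "increments": [0,0,0,-0.1,0,0,0,0,-0.1,0,0,0,0,-0.1,0,0,0,0,-0.1,0,0,0,0,-0.1,0,0,0,0,0,0,0,0,0,0,0,0,0,0,0,0]
}}

```text
time: 8.6
tcp_pos: [0.5636, -0.1931, -0.0135]
ee_rot: [[-0.999, -0.033, 0.0], [-0.033, 0.999, -0.0], [-0.0, -0.0, -1.0]]
wrist_force: [0.5, -0.3, -0.1]
gripper_width: 0.003
grasp_force: 0.0
```

```bash
python3 - <<'E'
from h import *
s=cam('side'); im=s[0]; o=env.get_obs(); p=np.array(o['tcp_pos']); print(p,o['wrist_force'])
g=cv2.cvtColor(im,cv2.COLOR_BGR2HSV)
for u in(273,274,275,276): print(u,[int(x) for x in g[178:196,u,1]])
# vertical gap: tip bottom edge v vs row of z
for z in(-.01,0,.005,.01,.015,.02): print(z,proj([p[0],p[1]+.012,z],s).round(1))
E
```

```text
[ 0.56354672 -0.19312879 -0.01346701] [-0.20941925 -0.1675227  -0.18457925]
273 [41, 44, 44, 40, 16, 13, 15, 15, 24, 78, 111, 114, 114, 112, 111, 111, 113, 110]
274 [23, 29, 46, 41, 31, 38, 32, 18, 15, 72, 110, 111, 109, 114, 110, 113, 113, 110]
275 [26, 35, 36, 38, 53, 35, 22, 17, 18, 73, 110, 114, 110, 113, 111, 114, 114, 110]
276 [23, 31, 22, 39, 41, 29, 10, 22, 19, 63, 106, 110, 111, 113, 109, 115, 115, 116]
-0.01 [274.1 191.7]
0 [274.1 189.1]
0.005 [274.1 187.8]
0.01 [274.2 186.5]
0.015 [274.2 185.1]
0.02 [274.2 183.8]
```

Call:
{"op": "drive_tool", "data": {
  "increments": [0,0,0,-0.1,0,0,0,0,-0.1,0,0,0,0,-0.1,0,0,0,0,0,0,0,0,0,0,0,0,0,0,0,0,0,0,0,0,0,0,0,0,0,0]
}}

```text
time: 9.65
tcp_pos: [0.5635, -0.1931, -0.0165]
ee_rot: [[-0.999, -0.033, 0.0], [-0.033, 0.999, 0.0], [-0.0, -0.0, -1.0]]
wrist_force: [-0.7, -0.7, -0.0]
gripper_width: -0.002
grasp_force: 0.0
```

Call:
{"op": "drive_tool", "data": {
  "increments": [0,0,0,-0.1,0,0,0,0,0,0,0,0,0,-0.1,0,0,0,0,0,0,0,0,0,-0.05,0,0,0,0,0,0,0,0,0,0,0,0,0,0,0,0]
}}

```text
time: 10.65
tcp_pos: [0.5635, -0.1931, -0.019]
ee_rot: [[-0.999, -0.033, 0.0], [-0.033, 0.999, -0.0], [-0.0, -0.0, -1.0]]
wrist_force: [-0.2, -0.2, -1.1]
gripper_width: -0.002
grasp_force: 0.0
```

Call:
{"op": "drive_tool", "data": {
  "increments": [0,0,0,-0.1,0,0,0,0,0,0,0,0,0,-0.1,0,0,0,0,0,0,0,0,0,0,0,0,0,0,0,0,0,0,0,0,0,0,0,0,0,0]
}}

```text
time: 11.65
tcp_pos: [0.5637, -0.1932, -0.0195]
ee_rot: [[-0.999, -0.033, 0.001], [-0.033, 0.999, -0.0], [-0.001, -0.0, -1.0]]
wrist_force: [-2.4, 0.6, 10.5]
gripper_width: 0.0
grasp_force: 5.5
```

The tips touch the sideboard at a reported TCP z of -0.0193, so the reading is about 30 mm lower than specified. I'll use tips = z + 19 mm from here on. Next I straddle the neck at the right height.

Call:
{"op": "drive_tool", "data": {
  "increments": [5,0,0,0.5,0,5,0,0,0,0,5,0,0,0,0,5,-1.5,-0.05,0,0,5,-2,0,0,0,5,-2,0,0,0,5,-1,0,0,0,5,0,0,0,0]
}}

```text
time: 12.65
tcp_pos: [0.498, -0.1935, -0.0161]
ee_rot: [[-0.999, -0.032, -0.0], [-0.032, 0.999, 0.0], [0.0, 0.0, -1.0]]
wrist_force: [0.2, -0.2, 0.6]
gripper_width: 0.585
grasp_force: 0.0
```

Call:
{"op": "drive_tool", "data": {
  "increments": [0,0,0,0,0,0,0,0,0,0,0,0,0,0,0,0,0,0,0,0,0,0,0,0,0,0,0,0,0,0,0,0,0,0,0,0,0.5,0,0,0],
  "force": 40
}}

```text
time: 13.65
tcp_pos: [0.502, -0.1933, -0.0163]
ee_rot: [[-0.999, -0.032, -0.003], [-0.032, 0.999, 0.0], [0.003, 0.0, -1.0]]
wrist_force: [-2.1, 0.5, 1.7]
gripper_width: 0.121
grasp_force: 39.4
```

Call:
{"op": "drive_tool", "data": {
  "increments": [0,1,0.05,0.1,0,0,1.5,0.05,0,0,0,1.7,0.05,0,0,0,1.7,0.05,0,0,0,1.7,0.05,0,0,0,1.7,0.05,0,0,0,1.7,0.05,0,0,0,1.5,0,0,0]
}}

```text
time: 14.65
tcp_pos: [0.6304, -0.1898, -0.0154]
ee_rot: [[-0.999, -0.033, 0.001], [-0.033, 0.999, 0.0], [-0.001, 0.0, -1.0]]
wrist_force: [0.6, -0.0, -0.7]
gripper_width: 0.123
grasp_force: 39.1
```

```bash
python3 - <<'E'
from h import *
c=cam('top'); s=cam('side'); o=env.get_obs(); print(o['tcp_pos'],o['wrist_force'],o['gripper_width'],o['grasp_force'])
a=cv2.resize(c[0][140:250,290:370],(436,600),interpolation=cv2.INTER_CUBIC)
b=cv2.resize(s[0][120:210,240:340],(364,328),interpolation=cv2.INTER_CUBIC)
m=np.zeros((600,800,3),np.uint8); m[:,:436]=a; m[:328,436:]=b
cv2.imwrite('pics/m3.png',m)
E
```

```text
[ 0.63168446 -0.19003858 -0.01524156] [-0.88180135 -0.66572459 -0.45656   ] 0.11892276258993474 39.109685816802084
```

View pics/m3.png

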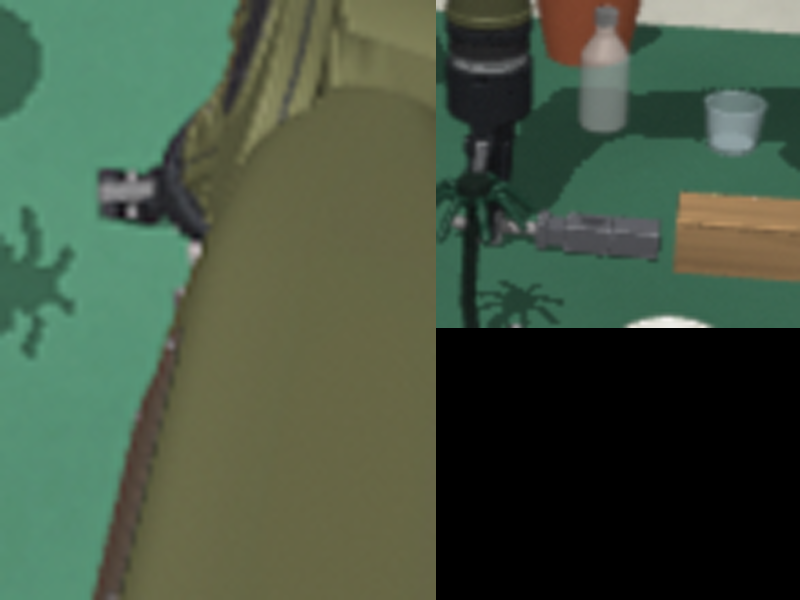

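The side view shows the handle fully out (535–660 px), with a clear gap to the case. Now I set it down, release, slide back along the handle and regrip near its rear.

Call:
{"op": "drive_tool", "data": {
  "increments": [0,0,0,-0.2,0,0,0,0,-0.2,0,6,0,0,0,0,6,0,0,0,0,6,-2,-0.05,0,0,6,-4,-0.1,0,0,6,-4,-0.1,0,0,6,-2.1,0,0,0]
}}

```text
time: 15.75
tcp_pos: [0.5046, -0.1923, -0.0191]
ee_rot: [[-0.999, -0.032, -0.002], [-0.032, 0.999, 0.001], [0.002, 0.001, -1.0]]
wrist_force: [0.4, 0.1, 0.0]
gripper_width: 0.702
grasp_force: 0.0
```

Call:
{"op": "drive_tool", "data": {
  "increments": [6,0,0,0,0,0,0,0,0,0,0,0,0,0,0,0,0,0,0,0,0,0,0,0,0,0,0,0,0,0,0,0,0,0,0,0,0,0,1,0],
  "force": 60
}}

```text
time: 16.75
tcp_pos: [0.5049, -0.1918, -0.0101]
ee_rot: [[-0.999, -0.033, -0.005], [-0.033, 0.999, 0.002], [0.005, 0.002, -1.0]]
wrist_force: [-0.6, 0.4, -0.6]
gripper_width: 0.34
grasp_force: 59.9
```

Call:
{"op": "drive_tool", "data": {
  "increments": [0,0,0,3,0,0,0,0,4.5,0,0,0,0,5,0,0,0,0,5,0,0,-1,2,3.5,1,0,-2,4,0,2,0,-2.3,4.3,0,2,0,-2.3,4.3,0,2]
}}

```text
time: 17.75
tcp_pos: [0.4286, -0.0454, 0.2003]
ee_rot: [[-0.988, -0.155, -0.004], [-0.155, 0.988, 0.0], [0.004, 0.001, -1.0]]
wrist_force: [0.4, 1.2, -1.3]
gripper_width: 0.341
grasp_force: 60.0
```

Call:
{"op": "drive_tool", "data": {
  "increments": [0,-2.3,4.3,0,2,0,-2.3,4.3,0,2,0,-2.3,4.3,0,2,0,-2,3.6,0,1.9,0,-0.8,1.2,-1,0,0,0,0,-3,0,0,0,0,-3,0,0,0,0,-2,0]
}}

```text
time: 18.75
tcp_pos: [0.3315, 0.1292, 0.1092]
ee_rot: [[-0.957, -0.289, -0.005], [-0.289, 0.957, -0.002], [0.005, -0.001, -1.0]]
wrist_force: [-0.7, -0.1, -2.0]
gripper_width: 0.337
grasp_force: 59.9
```

```bash
python3 - <<'E'
from h import *
c=cam('top'); s=cam('side'); np.save('top1.npy',c[0]);np.save('side1.npy',s[0])
o=env.get_obs(); print(o['tcp_pos'],o['ee_rot'],o['qpos'],o['gripper_width'])
a=cv2.resize(c[0][160:250,150:230],(436,490),interpolation=cv2.INTER_CUBIC)
b=cv2.resize(s[0][175:285,210:320],(364,364),interpolation=cv2.INTER_CUBIC)
m=np.zeros((490,800,3),np.uint8); m[:,:436]=a; m[:364,436:]=b
cv2.imwrite('pics/m4.png',m)
E
```

```text
[0.33053361 0.12878837 0.10874598] [[-9.57387626e-01 -2.88710597e-01 -7.42454586e-03]
 [-2.88695043e-01  9.57416051e-01 -3.11102455e-03]
 [ 8.00656513e-03 -8.35026825e-04 -9.99967598e-01]] [ 3.71734916e-01  5.69657325e-02 -6.81250428e-01  8.40627717e-01
 -2.01701540e-04  7.88591541e-02] 0.34148701763491823
```

View pics/m4.png

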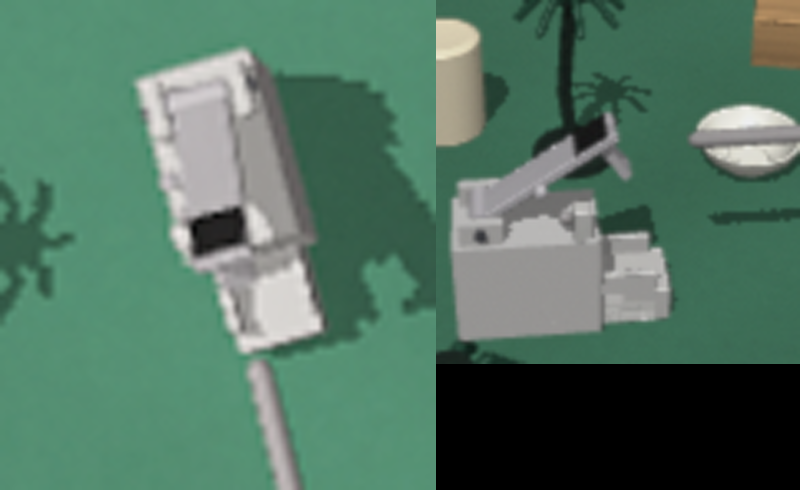

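The picture shows the neck tip at top-crop (258,365) and side-crop (693,138), aimed at the dock. I'll measure the neck line and tip in both views.

```bash
cat > neck.py <<'E'
from h import *
def tri(p,c,q,s):
    a,d=ray(p,c); b,e=ray(q,s); A=np.stack([d,-e],1); t=np.linalg.lstsq(A,b-a,rcond=None)[0]
    return (a+d*t[0]+b+e*t[1])/2, np.linalg.norm(a+d*t[0]-b-e*t[1])
def low(im,sat): return (cv2.cvtColor(im,cv2.COLOR_BGR2HSV)[...,1]<sat)
E
python3 - <<'E'
from neck import *
c=cam('top'); s=cam('side')
L=low(c[0],70)
pts=[]
for v in range(226,252):
    x=np.where(L[v,190:215])[0]
    if len(x): pts.append((190+x.mean(),v,len(x)))
print([(round(a,1),b,n) for a,b,n in pts])
g=cv2.cvtColor(s[0],cv2.COLOR_BGR2HSV)
print(g[210:224,284:296,1])
o=env.get_obs();p=np.array(o['tcp_pos']);h=np.array([.957,.289,0])
print('pred tip',p+h*.165+[0,0,.032],proj(p+h*.165+[0,0,.032],c),proj(p+h*.165+[0,0,.032],s))
print('tri',tri((150+258/5.45-.4,160+363/5.45-.4),c,(210+692/3.31-436/3.31-.35,175+138/3.31-.35),s))
E
```

```text
[(np.float64(197.0), 226, 3), (np.float64(197.5), 227, 4), (np.float64(197.0), 228, 5), (np.float64(197.5), 229, 6), (np.float64(198.0), 230, 5), (np.float64(198.0), 231, 5), (np.float64(198.0), 232, 5), (np.float64(198.5), 233, 6), (np.float64(199.0), 234, 5), (np.float64(199.0), 235, 5), (np.float64(199.0), 236, 5), (np.float64(199.5), 237, 6), (np.float64(200.0), 238, 5), (np.float64(200.0), 239, 5), (np.float64(200.0), 240, 5), (np.float64(201.0), 241, 5), (np.float64(201.0), 242, 5), (np.float64(201.0), 243, 5), (np.float64(201.0), 244, 5), (np.float64(202.0), 245, 5), (np.float64(202.0), 246, 5), (np.float64(202.0), 247, 5), (np.float64(202.5), 248, 6), (np.float64(203.0), 249, 5), (np.float64(203.0), 250, 5), (np.float64(203.0), 251, 5)]
[[113 110 110 109 110 104  64  23  13  14  13  11]
 [110 109 111 112 108  65  20  13  15  14  13  10]
 [112 113 110 109  87  29  14  14  13  15  14  14]
 [112 110  96  74  39  10  11  10   8  10   8   8]
 [113  95  40   6   4   5   5   5   7   5   5   5]
 [105  54   4   3   7   5   3   7   5   5   7   5]
 [106  56   2   6   7   4   5   4   4   6   8   4]
 [104  70  13   5   5   5   4   5   7   4   9   4]
 [110 108  85  49  22  27  10  11  11  13  14  11]
 [111 114 110 106 103  95  29  13  14  14  15  15]
 [110 110 113 111 111 110  61  15  14  15  15  14]
 [111 111 111 109 109 111 102  34  13  15  14  12]
 [110 108 111 111 114 111 109  83  19  15  14  11]
 [111 114 109 113 114 113 110 110  76  23  14  12]]
pred tip [0.49106446 0.17747278 0.14281314] [195.65440735 221.33124577] [279.83134707 215.15087429]
tri (array([0.47682053, 0.17399565, 0.13935152]), np.float64(0.0026977506138105524))
```

```bash
cat >> neck.py <<'E'
def vplane(px,s,P,h):  # ray with vertical plane through P along heading h
    n=np.array([-h[1],h[0],0]); o,d=ray(px,s); return o+d*(n@(P-o))/(n@d)
E
python3 - <<'E'
from neck import *
c=cam('top'); s=cam('side'); z=.139
L=low(c[0],70); W=[]
for v in range(230,253):
    x=np.where(L[v,190:215])[0]; W.append(plane((190+x.mean(),v),c,z)[:2])
W=np.array(W); k,b=np.polyfit(W[:,0],W[:,1],1); print('neck heading',np.degrees(np.arctan(k)),'y at x=.477',k*.477+b, 'resid',np.std(W[:,1]-k*W[:,0]-b))
h=np.array([1,k,0])/np.hypot(1,k); P=np.array([.477,k*.477+b,z])
g=cv2.cvtColor(s[0],cv2.COLOR_BGR2HSV)
for u in range(288,322,3):
    col=g[205:226,u]; print(u,[tuple(int(t) for t in x[1:]) for x in col[4:18]]) if u in(288,300,318) else 0
A=np.array([.490,.179]);B=np.array([.6338,.2235]);d=(B-A)/np.linalg.norm(B-A);n=np.array([-d[1],d[0]])
print('dock heading',np.degrees(np.arctan2(d[1],d[0])),'tip lateral',(P[:2]-A)@n,'tip along',(P[:2]-A)@d)
# block top/cradle edges by line fits in the first picture
im=np.load('top1.npy'); gg=cv2.cvtColor(im,cv2.COLOR_BGR2HSV)
for v in range(168,226,3):
    x=np.where((gg[v,165:225,1]<60))[0]+165; print(v,x.min() if len(x) else None,x.max() if len(x) else None,end='; ')
E
```

```text
neck heading 16.648261451139266 y at x=.477 0.1749885059437985 resid 0.0005855305985781529
288 [(113, 104), (110, 104), (105, 104), (55, 111), (2, 144), (5, 154), (7, 146), (4, 122), (6, 86), (85, 90), (109, 101), (113, 104), (110, 104), (111, 103)]
300 [(10, 231), (9, 232), (9, 228), (10, 158), (5, 154), (7, 152), (6, 137), (6, 119), (12, 168), (9, 229), (13, 220), (13, 222), (13, 222), (14, 221)]
318 [(105, 100), (70, 98), (12, 124), (5, 150), (5, 153), (7, 142), (6, 119), (10, 122), (16, 157), (14, 160), (14, 164), (10, 195), (15, 165), (27, 95)]
dock heading 17.19507824552977 tip lateral 1.0942511097981289e-05 tip along -0.013604850782878548
168 None None; 171 184 197; 174 175 199; 177 175 200; 180 176 201; 183 177 202; 186 178 203; 189 179 204; 192 179 204; 195 180 205; 198 181 206; 201 181 207; 204 182 207; 207 184 206; 210 189 207; 213 190 208; 216 191 208; 219 191 209; 222 193 204; 225 None None;
```

Call:
{"op": "drive_tool", "data": {
  "increments": [0,0,0,-2.5,0,0,0,0,-2.5,0,0,0,0,-2,0,0,0,0,-1.4,0,0,0,0,-1,0,0,0,0,0,0,0,0,0,0,0,0,0,0,0,0]
}}

```text
time: 20.05
tcp_pos: [0.3351, 0.1306, 0.0175]
ee_rot: [[-0.957, -0.289, 0.001], [-0.289, 0.957, 0.0], [-0.001, 0.0, -1.0]]
wrist_force: [0.5, 0.7, -1.7]
gripper_width: 0.339
grasp_force: 59.9
```

```bash
python3 - <<'E'
from neck import *
c=cam('top'); s=cam('side'); z=.045; o=env.get_obs(); print(o['tcp_pos'],o['wrist_force'])
L=low(c[0],70); W=[]
for v in range(228,262,2):
    x=np.where(L[v,180:225])[0]+180
    if 2<len(x)<8: W.append((*plane((x.mean(),v),c,z)[:2],v))
W=np.array(W); k,b=np.polyfit(W[2:,0],W[2:,1],1); print('heading',np.degrees(np.arctan(k)),W[0],W[-1])
A=np.array([.490,.179]);d=np.array([np.cos(.294),np.sin(.294)]);n=np.array([-d[1],d[0]])
P=np.array([W[0,0],k*W[0,0]+b]); print('lat',(P-A)@n,'along',(P-A)@d)
h=np.array([1,k,0])/np.hypot(1,k)
g=cv2.cvtColor(s[0],cv2.COLOR_BGR2HSV)
cv2.imwrite('pics/m5.png',cv2.resize(s[0][225:285,255:335],(800,600),interpolation=cv2.INTER_CUBIC))
for zz in(.035,.045,.055):
  for al in (0,.03): 
    q=np.array([*P,0])-h*al; q[2]=zz; print(zz,al,(proj(q,s)-[255,225]+.5)*10)
E
```

```text
[0.33495034 0.13056435 0.01741429] [-0.05407045 -0.11698193 -0.75565728]
heading 17.163063959324763 [4.7367844e-01 1.7425702e-01 2.2800000e+02] [4.10782597e-01 1.54832465e-01 2.50000000e+02]
lat 0.0005969806855626883 along -0.016872524752076127
0.035 0 [317.02262634 287.11431374]
0.035 0.03 [442.28977286 279.06288845]
0.045 0 [318.41798282 254.04092399]
0.045 0.03 [444.43159477 246.02669533]
0.055 0 [319.83019384 220.56803998]
0.055 0.03 [446.59922058 212.59249392]
```

View pics/m5.png

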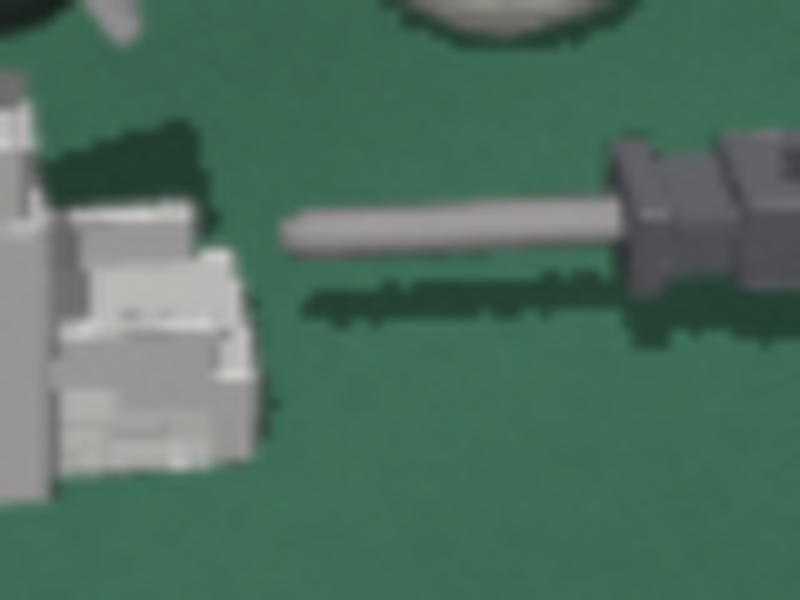

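The tip is at about (285,236) in this crop. It is level and roughly 5–6 mm too high, with the lateral position good. I'll lower by 5 mm and advance along the dock axis.

Call:
{"op": "drive_tool", "data": {
  "increments": [0,0,0,-0.5,0,0,0,0,0,0,0,0.96,0.29,0,0,0,0.96,0.29,0,0,0,0.96,0.29,0,0,0,0.96,0.29,0,0,0,0.96,0.29,0,0,0,0.48,0.15,0,0]
}}

```text
time: 21.15
tcp_pos: [0.3883, 0.1467, 0.012]
ee_rot: [[-0.957, -0.289, 0.0], [-0.289, 0.957, 0.0], [-0.0, 0.0, -1.0]]
wrist_force: [-0.1, 0.8, -1.3]
gripper_width: 0.338
grasp_force: 59.9
```

```bash
python3 - <<'E'
from neck import *
c=cam('top'); s=cam('side'); o=env.get_obs(); print(o['tcp_pos'],o['wrist_force'])
im=np.zeros((600,800,3),np.uint8)
im[:, :400]=cv2.resize(s[0][225:285,245:285],(400,600),interpolation=cv2.INTER_CUBIC)
im[:, 400:]=cv2.resize(c[0][190:250,180:220],(400,600),interpolation=cv2.INTER_CUBIC)
cv2.imwrite('pics/m6.png',im)
p=np.array(o['tcp_pos']);d=np.array([np.cos(.294),np.sin(.294),0])
for al in(.08,.10,.12):
  for zz in(.04,.045,.05):
    q=p+d*al; q[2]=zz; print(al,zz,((proj(q,s)-[245,225]+.5)*10).round())
E
```

```text
[0.38804963 0.14666186 0.01200493] [ 0.35402487 -0.52144918 -0.82587931]
0.08 0.04 [459. 263.]
0.08 0.045 [459. 246.]
0.08 0.05 [460. 229.]
0.1 0.04 [375. 268.]
0.1 0.045 [375. 251.]
0.1 0.05 [376. 234.]
0.12 0.04 [291. 273.]
0.12 0.045 [291. 256.]
0.12 0.05 [291. 239.]
```

View pics/m6.png

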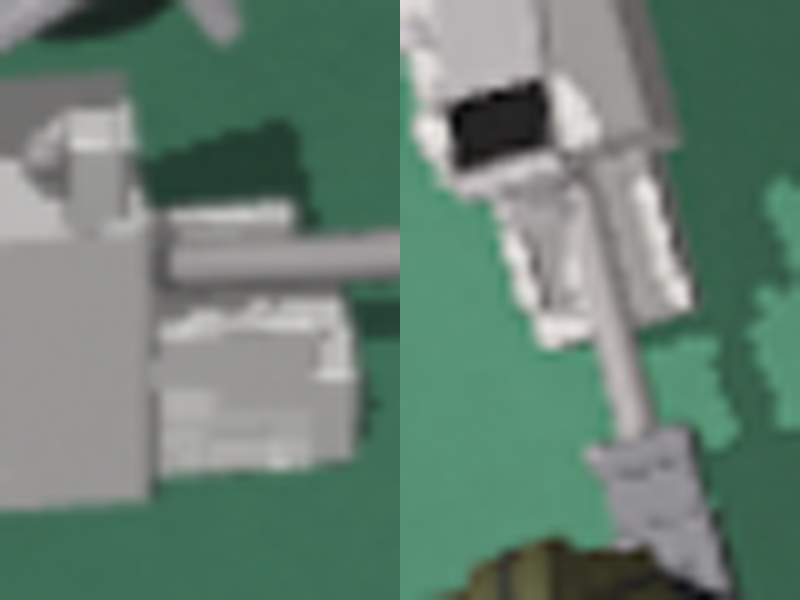

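In the crop the neck is level at about z 44–45 mm and centred between the cheeks, with the tip at the face. Inserting slowly.

Call:
{"op": "drive_tool", "data": {
  "increments": [0,0.29,0.09,0,0,0,0.29,0.09,0,0,0,0.29,0.09,0,0,0,0.29,0.09,0,0,0,0.29,0.09,0,0,0,0.29,0.09,0,0,0,0.29,0.09,0,0,0,0,0,0,0]
}}

```text
time: 22.25
tcp_pos: [0.4084, 0.153, 0.0121]
ee_rot: [[-0.957, -0.289, 0.001], [-0.289, 0.957, 0.0], [-0.001, 0.0, -1.0]]
wrist_force: [-0.1, 1.6, 0.5]
gripper_width: 0.34
grasp_force: 60.0
```

Call:
{"op": "drive_tool", "data": {
  "increments": [0,0.38,0.115,0,0,0,0.38,0.115,0,0,0,0.38,0.115,0,0,0,0.38,0.115,0,0,0,0.38,0.115,0,0,0,0.38,0.115,0,0,0,0.38,0.115,0,0,0,0,0,0,0]
}}

```text
time: 23.25
tcp_pos: [0.4352, 0.1611, 0.0121]
ee_rot: [[-0.957, -0.289, 0.001], [-0.289, 0.957, 0.0], [-0.001, 0.0, -1.0]]
wrist_force: [0.2, 2.3, 0.5]
gripper_width: 0.341
grasp_force: 60.1
```

Call:
{"op": "drive_tool", "data": {
  "increments": [0,0.38,0.135,0,0,0,0.38,0.135,0,0,0,0.38,0.12,0,0,0,0.38,0.12,0,0,0,0.38,0.12,0,0,0,0.29,0.09,0,0,0,0,0,0,0,0,0,0,0,0]
}}

```text
time: 24.25
tcp_pos: [0.4567, 0.168, 0.0121]
ee_rot: [[-0.957, -0.289, 0.001], [-0.289, 0.957, 0.0], [-0.001, -0.0, -1.0]]
wrist_force: [0.8, 1.0, 0.1]
gripper_width: 0.34
grasp_force: 60.0
```

Call:
{"op": "drive_tool", "data": {
  "increments": [0,0.19,0.06,0,0,0,0.19,0.06,0,0,0,0.19,0.06,0,0,0,0.19,0.06,0,0,0,0.1,0.03,0,0,0,0.1,0.03,0,0,0,0,0,0,0,0,0,0,0,0]
}}

```text
time: 25.25
tcp_pos: [0.4659, 0.171, 0.012]
ee_rot: [[-0.957, -0.289, 0.0], [-0.289, 0.957, 0.0], [-0.0, -0.0, -1.0]]
wrist_force: [-0.5, 1.5, 0.8]
gripper_width: 0.342
grasp_force: 60.1
```

Call:
{"op": "drive_tool", "data": {
  "increments": [0,0.1,0.03,0,0,0,0.1,0.03,0,0,0,0.1,0.03,0,0,0,0,0,0,0,0,0,0,0,0,0,0,0,0,0,0,0,0,0,0,0,0,0,0,0]
}}

```text
time: 26.25
tcp_pos: [0.4668, 0.1712, 0.0118]
ee_rot: [[-0.957, -0.289, -0.003], [-0.289, 0.957, -0.001], [0.003, -0.0, -1.0]]
wrist_force: [-5.6, -1.1, 5.0]
gripper_width: 0.341
grasp_force: 60.6
```

Contact came at the expected home position. I've used my picture budget, so I'll check numerically by sampling colours along the handle's near side up to the face.

```bash
cat > samp.py <<'E'
from neck import *
A=np.array([.490,.179,0]);d=np.array([np.cos(.294),np.sin(.294),0]);n=np.array([-d[1],d[0],0])
def prof(s,z,lat,al):
    g=cv2.cvtColor(s[0],cv2.COLOR_BGR2GRAY); out=[]
    for a in al:
        u,v=proj(A+d*a+n*lat+[0,0,z],s); out.append(int(cv2.getRectSubPix(g,(1,1),(float(u),float(v)))[0,0]))
    return out
E
python3 - <<'E'
from samp import *
s=cam('side');c=cam('top'); o=env.get_obs(); print(o['tcp_pos'],o['wrist_force'])
al=np.arange(-.06,.07,.003)
print((al*1000).round().astype(int).tolist())
for z in(.046,.050,.054): print('side',z,prof(s,z,.015,al))
for l in(-.012,-.006,0,.006): print('top',l,prof(c,.058,l,al))
E
```

```text
[0.46673571 0.17118953 0.01173324] [-5.58647734 -0.45631418  5.06314196]
[-60, -57, -54, -51, -48, -45, -42, -39, -36, -33, -30, -27, -24, -21, -18, -15, -12, -9, -6, -3, 0, 3, 6, 9, 12, 15, 18, 21, 24, 27, 30, 33, 36, 39, 42, 45, 48, 51, 54, 57, 60, 63, 66, 69]
side 0.046 [80, 67, 57, 56, 55, 56, 55, 64, 61, 32, 21, 22, 27, 62, 115, 96, 81, 79, 80, 81, 80, 80, 80, 82, 85, 85, 85, 83, 80, 81, 80, 82, 81, 79, 78, 69, 109, 146, 150, 150, 150, 150, 150, 150]
side 0.05 [88, 68, 56, 55, 55, 54, 55, 62, 57, 28, 21, 23, 25, 58, 116, 97, 80, 81, 81, 80, 81, 82, 82, 82, 82, 81, 82, 80, 79, 81, 81, 81, 81, 78, 76, 66, 109, 146, 150, 150, 150, 150, 150, 151]
side 0.054 [85, 75, 57, 57, 55, 48, 40, 44, 45, 29, 24, 26, 24, 45, 98, 96, 82, 84, 85, 85, 87, 90, 94, 96, 96, 96, 96, 90, 85, 93, 93, 94, 91, 86, 80, 68, 109, 147, 150, 150, 150, 150, 150, 150]
top -0.012 [110, 133, 121, 85, 55, 36, 31, 37, 43, 45, 44, 42, 38, 42, 45, 44, 39, 44, 42, 38, 39, 33, 36, 90, 130, 140, 137, 133, 137, 127, 132, 130, 139, 110, 123, 107, 88, 137, 192, 210, 194, 192, 177, 161]
top -0.006 [120, 142, 107, 50, 34, 42, 41, 34, 33, 45, 42, 54, 61, 59, 56, 55, 55, 56, 57, 59, 56, 51, 45, 40, 62, 125, 147, 145, 136, 144, 149, 148, 148, 139, 132, 107, 90, 129, 205, 217, 216, 222, 225, 213]
top 0 [103, 62, 48, 42, 42, 49, 50, 47, 47, 50, 48, 52, 62, 64, 64, 65, 71, 66, 62, 63, 58, 55, 55, 54, 48, 73, 125, 152, 143, 132, 126, 133, 122, 96, 111, 134, 144, 142, 129, 115, 106, 81, 48, 61]
top 0.006 [76, 54, 52, 45, 39, 49, 52, 54, 58, 57, 55, 55, 54, 56, 56, 55, 60, 57, 56, 60, 58, 56, 57, 55, 53, 55, 61, 83, 83, 71, 58, 49, 46, 37, 45, 57, 116, 181, 124, 42, 34, 36, 39, 36]
```

Handle grey runs unbroken to the face at about 47–48 mm, with the rear at -59 mm: it is home. One small extra push, then release and retreat straight back.

Call:
{"op": "drive_tool", "data": {
  "increments": [0,0.1,0.03,0,0,0,0.1,0.03,0,0,0,0,0,0,0,6,0,0,0,0,6,0,0,0,0,6,0,0,0,0,6,0,0,0,0,6,0,0,0,0]
}}

```text
time: 27.35
tcp_pos: [0.4709, 0.1725, 0.012]
ee_rot: [[-0.957, -0.289, 0.0], [-0.289, 0.957, 0.0], [-0.0, -0.0, -1.0]]
wrist_force: [-0.4, 0.0, -0.2]
gripper_width: 0.704
grasp_force: 0.0
```

Call:
{"op": "drive_tool", "data": {
  "increments": [6,-1.4,-0.43,0,0,6,-1.9,-0.58,0,0,6,-2.9,-0.87,0,0,6,-2.4,-0.72,0,0,6,0,0,4,0,2,0,0,5,0,0,0,0,5,0,0,0,0,5,0]
}}

```text
time: 28.35
tcp_pos: [0.3832, 0.1459, 0.2033]
ee_rot: [[-0.957, -0.289, -0.001], [-0.289, 0.957, -0.0], [0.001, -0.0, -1.0]]
wrist_force: [1.0, 0.8, -1.1]
gripper_width: 0.062
grasp_force: 0.0
```

```bash
python3 - <<'E'
from samp import *
s=cam('side');c=cam('top'); o=env.get_obs(); print(o['tcp_pos'],o['wrist_force'],o['gripper_width'])
al=np.arange(-.07,.07,.003)
print((al*1000).round().astype(int).tolist())
for z in(.038,.046,.050,.054): print('side',z,prof(s,z,.015,al))
for l in(-.010,0,.01): print('top',l,prof(c,.057,l,al))
# lever pad: dark blob
for nm,C in(('top',c),('side',s)):
    u,v=proj(A+d*.0516+[0,0,.147],C).astype(int); g=cv2.cvtColor(C[0],cv2.COLOR_BGR2GRAY)
    m=np.zeros_like(g); m[v-9:v+10,u-9:u+10]=(g[v-9:v+10,u-9:u+10]<50); 
    k,_,st,ce=cv2.connectedComponentsWithStats(m); print(nm,(u,v),[(st[i].tolist(),ce[i].round(2).tolist()) for i in range(1,k) if st[i][4]>8])
E
```

```text
[0.38711781 0.14739822 0.20683421] [ 0.53443073  0.97074094 -0.41866348] 0.0010852255671876087
[-70, -67, -64, -61, -58, -55, -52, -49, -46, -43, -40, -37, -34, -31, -28, -25, -22, -19, -16, -13, -10, -7, -4, -1, 2, 5, 8, 11, 14, 17, 20, 23, 26, 29, 32, 35, 38, 41, 44, 47, 50, 53, 56, 59, 62, 65, 68]
side 0.038 [91, 90, 85, 66, 74, 77, 78, 78, 78, 78, 77, 78, 78, 78, 77, 78, 77, 71, 76, 77, 78, 78, 77, 77, 77, 80, 110, 175, 191, 186, 178, 165, 161, 159, 167, 174, 182, 180, 167, 128, 141, 147, 147, 147, 147, 147, 147]
side 0.046 [93, 93, 90, 80, 79, 78, 78, 78, 78, 79, 79, 79, 79, 78, 80, 80, 78, 71, 78, 79, 78, 79, 79, 79, 79, 79, 80, 82, 84, 84, 82, 78, 79, 78, 79, 79, 77, 75, 63, 86, 135, 147, 147, 147, 147, 148, 147]
side 0.05 [93, 93, 91, 85, 82, 80, 80, 80, 80, 80, 80, 81, 81, 80, 80, 82, 79, 71, 80, 81, 81, 81, 80, 81, 81, 80, 80, 79, 79, 79, 79, 74, 78, 79, 79, 79, 76, 74, 59, 85, 134, 147, 147, 148, 147, 147, 148]
side 0.054 [93, 92, 92, 91, 106, 108, 107, 106, 102, 101, 99, 97, 93, 91, 91, 91, 88, 76, 93, 97, 101, 102, 101, 101, 100, 99, 98, 95, 93, 91, 87, 78, 89, 90, 92, 9
[... 274 characters left out ...]
11, 215, 210, 205, 189]
top 0 [126, 126, 123, 116, 138, 144, 143, 144, 144, 144, 144, 144, 144, 144, 145, 146, 138, 123, 139, 137, 109, 98, 99, 99, 99, 98, 104, 126, 144, 146, 144, 139, 142, 146, 146, 137, 125, 121, 130, 138, 140, 134, 118, 111, 96, 64, 56]
top 0.01 [125, 125, 122, 115, 143, 148, 145, 145, 145, 146, 146, 146, 147, 148, 147, 148, 143, 130, 142, 147, 146, 145, 147, 146, 144, 145, 147, 148, 148, 148, 145, 141, 144, 146, 153, 162, 155, 142, 143, 163, 189, 157, 72, 32, 37, 38, 37]
top (np.int64(189), np.int64(203)) [([185, 198, 10, 9, 55], [189.49, 201.87])]
side (np.int64(256), np.int64(215)) [([247, 206, 14, 15, 103], [253.21, 213.27]), ([256, 222, 6, 3, 11], [258.55, 223.45])]
```

The lighter sits home (rear edge at -60 mm). Next I move above the lever pad with the fingers shut.

Call:
{"op": "drive_tool", "data": {
  "increments": [0,0,0,0,0,0,3.8,1.1,0,0,0,3.8,1.1,0,0,0,3.8,1.2,0,0,0,3.8,1.2,-1,0,0,0,0,-2.5,0,0,0,0,-2.5,0,0,0,0,0,0]
}}

```text
time: 29.45
tcp_pos: [0.5331, 0.1912, 0.1379]
ee_rot: [[-0.957, -0.289, -0.008], [-0.289, 0.957, -0.003], [0.009, -0.0, -1.0]]
wrist_force: [-1.1, -0.4, -0.2]
gripper_width: 0.001
grasp_force: 0.0
```

Call:
{"op": "drive_tool", "data": {
  "increments": [0,0.7,0.2,0,0,0,0,0,-0.5,0,0,0,0,-0.5,0,0,-0.5,-0.15,-0.8,0,0,-0.5,-0.15,-0.8,0,0,-0.3,-0.1,-0.9,0,0,-0.3,-0.1,-0.9,0,0,-0.15,0,-1,0]
}}

```text
time: 30.45
tcp_pos: [0.5254, 0.1891, 0.0877]
ee_rot: [[-0.957, -0.289, -0.001], [-0.289, 0.957, -0.001], [0.001, -0.0, -1.0]]
wrist_force: [-1.3, -0.9, 5.9]
gripper_width: -0.003
grasp_force: 2.6
```

```bash
python3 - <<'E'
from samp import *
o=env.get_obs(); p=np.array(o['tcp_pos']); print(p,o['wrist_force'],'along',(p-A)@d,'lat',(p-A)@n,'tip z',p[2]+.0193)
E
```

```text
[0.5254189  0.18907725 0.08766677] [-1.28820714 -0.89001533  5.91147684] along 0.03681937296371556 lat -0.0006189349419420779 tip z 0.10696677174479426
```

Lever is being pressed (6 N). I finish slowly to the stop.

Call:
{"op": "drive_tool", "data": {
  "increments": [0,-0.1,0,-0.4,0,0,-0.1,0,-0.3,0,0,0,0,-0.2,0,0,0,0,-0.2,0,0,0,0,-0.1,0,0,0,0,0,0,0,0,0,0,0,0,0,0,0,0]
}}

```text
time: 31.45
tcp_pos: [0.5243, 0.1895, 0.0761]
ee_rot: [[-0.957, -0.289, 0.0], [-0.289, 0.957, 0.0], [-0.0, 0.0, -1.0]]
wrist_force: [0.7, -0.2, -0.6]
gripper_width: 0.004
grasp_force: 0.0
```

Call:
{"op": "drive_tool", "data": {
  "increments": [0,0,0,-0.1,0,0,0,0,0,0,0,0,0,-0.1,0,0,0,0,0,0,0,0,0,-0.1,0,0,0,0,0,0,0,0,0,0,0,0,0,0,0,0]
}}

```text
time: 32.45
tcp_pos: [0.5243, 0.1895, 0.0742]
ee_rot: [[-0.957, -0.289, 0.001], [-0.289, 0.957, 0.0], [-0.001, 0.0, -1.0]]
wrist_force: [-3.1, -0.8, 9.1]
gripper_width: 0.0
grasp_force: 4.8
```

At its stop (pad at about 94 mm, 9 N). Lift clear and check that it stays down.

Call:
{"op": "drive_tool", "data": {
  "increments": [0,0,0,2,0,0,0,0,4,0,0,0,0,5,0,0,-4,-1,3,0,0,-5,-1.5,0,0,0,-5,-1.5,0,0,0,-3,-1,0,0,0,0,0,0,0]
}}

```text
time: 33.45
tcp_pos: [0.3519, 0.1386, 0.2129]
ee_rot: [[-0.957, -0.289, -0.001], [-0.289, 0.957, -0.0], [0.001, -0.0, -1.0]]
wrist_force: [0.7, 2.1, -0.5]
gripper_width: -0.0
grasp_force: 0.0
```

```bash
python3 - <<'E'
from samp import *
s=cam('side');c=cam('top'); o=env.get_obs(); print(o['time'],o['tcp_pos'],o['wrist_force'])
for nm,C in(('top',c),('side',s)):
    g=cv2.cvtColor(C[0],cv2.COLOR_BGR2GRAY)
    for st8,(a,z) in dict(up=(.054,.147),down=(.035,.094)).items():
        u,v=proj(A+d*a+[0,0,z],C); x,y=int(round(u)),int(round(v)); print(nm,st8,(x,y),g[y-2:y+3,x-2:x+3].mean().round())
al=np.arange(-.07,.06,.003); print((al*1000).round().astype(int).tolist())
print(prof(s,.05,.015,al)); print(prof(c,.057,0,al))
# bystanders: change against the first pictures, outside dock/case/arm
for nm,C in(('top',c),('side',s)):
    D=cv2.absdiff(C[0],np.load(nm+'0.npy')).max(2); m=(D>60).astype(np.uint8); m=cv2.morphologyEx(m,cv2.MORPH_OPEN,np.ones((2,2),np.uint8))
    k,_,st,ce=cv2.connectedComponentsWithStats(m); print(nm,[st[i].tolist() for i in range(1,k) if st[i][4]>12])
E
```

```text
33.55 [0.35491018 0.13971203 0.21326098] [0.17184587 0.16821762 1.34573575]
top up (190, 202) 190.0
top down (195, 210) 41.0
side up (256, 215) 40.0
side down (264, 234) 26.0
[-70, -67, -64, -61, -58, -55, -52, -49, -46, -43, -40, -37, -34, -31, -28, -25, -22, -19, -16, -13, -10, -7, -4, -1, 2, 5, 8, 11, 14, 17, 20, 23, 26, 29, 32, 35, 38, 41, 44, 47, 50, 53, 56, 59]
[92, 93, 92, 86, 82, 80, 80, 80, 80, 80, 80, 81, 80, 80, 80, 80, 79, 70, 80, 81, 81, 81, 80, 80, 80, 79, 80, 79, 79, 79, 79, 74, 79, 79, 80, 80, 76, 74, 61, 85, 134, 146, 146, 147]
[125, 125, 123, 115, 137, 143, 143, 143, 143, 143, 143, 143, 143, 144, 144, 146, 137, 122, 138, 136, 109, 98, 98, 98, 98, 97, 103, 126, 143, 145, 158, 178, 131, 59, 38, 41, 42, 42, 41, 38, 66, 148, 199, 204]
top [[199, 185, 3, 7, 15], [202, 196, 3, 7, 14], [186, 199, 22, 27, 253], [328, 211, 3, 24, 66], [199, 230, 10, 14, 78], [174, 269, 52, 81, 2084], [167, 276, 5, 6, 19], [124, 292, 9, 14, 63], [129, 312, 32, 30, 586], [120, 314, 20, 64, 310], [114, 317, 20, 63, 310], [136, 339, 39, 37, 768], [179, 347, 9, 14, 69], [187, 348, 8, 13, 59], [246, 354, 9, 5, 30], [261, 355, 4, 4, 13], [197, 376, 18, 8, 112]]
side [[340, 0, 71, 179, 6561], [289, 184, 17, 3, 34], [231, 211, 38, 22, 285], [231, 232, 29, 10, 138], [262, 232, 9, 6, 49], [259, 237, 15, 9, 55], [265, 251, 16, 9, 74]]
```

The lever stays down in both views, the lighter is home, and the bystanders haven't moved.

```bash
python3 -c "
from bench import env
print(env.job_done())"
```

```text
the job is handed in; nothing more can be done
None
```

The lighter is in the dock, pushed home against its face, the lever is pressed down and holding, the other things were not moved, and the job was handed in at about 34 s (no verdict came back).

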